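# Set the blank selector of a jar roller by its clicks and start it

### The job

Set the jar roller to its fourth speed and start it: turn the large blank round selector knob anticlockwise (seen from above) gently to its end stop, then clockwise exactly four clicks, and let it rest in that fourth click. Then throw the start lever over to its far side, as far as it goes. Do not wrench the selector in its rubber mount, do not turn the small trim knob, and leave the jar, the cap and the eraser lying on the machine where they are.

Things in the scene. Friction and masses are not known exactly. Their poses are not given: they have to be found in the camera images.
- mixer: Jar roller: grey case 340 mm deep (its x), 460 mm wide (its y); origin under its centre, on the table. Front half (-x): flat control deck 60 mm above the table with three modules 150 mm apart along y, in changing order: selector, start lever, trim knob. Back half: two rollers and a jar, up to 155 mm above the table, no nearer than 125 mm to a module's centre.
- sel: Selector module: black base plate 84 x 84 x 12 mm; origin under its centre, on the deck. On it an aluminium head 78 x 78 x 22 mm (top 34 mm above the origin), and on that the selector knob: black, round, fluted all around, no mark, 44 mm in diameter, from 36 to 66 mm above the origin, turning about the module's vertical centre line.
- sel_axis (a point): Top of the selector knob, on its axis (fixed to the module, does not turn). It clicks into rest positions, one right at the anticlockwise stop and at least five more, somewhere between 0.3 and 0.8 rad apart, with a hard stop at each end; at most 2.5 rad from stop to stop. It starts at the second click or further on, and stays in its rest position when released.
- sel_grip (a point): On the selector knob's axis, 6 mm below its top, fixed to the module: a good TCP position to grasp the knob from above. Feel: towards each next click the resisting torque rises to 0.15 to 0.35 N m, then past the crest it suddenly drops or reverses as the knob is drawn into the next rest position. At a stop it just keeps rising (0.5 N m is surely a stop).
- sel_head (a joint): Twist of the selector's aluminium head in its rubber mount, rad, positive clockwise from above, 0 unloaded; stiffness 8 N m/rad, so 0.1 rad means 0.8 N m on the knob. The mount is overstrained beyond 0.1 rad either way.
- sel_wiper (a joint): Travel in m of the switch contact hidden inside the selector module: 0 at the anticlockwise stop, 0.00002 m per rad of clockwise knob turn. This is far finer than it can be measured (its reading is swamped by noise); count the clicks by feel instead.
- start_base: Start lever module: grey block 70 x 50 x 25 mm, origin under its centre, on the deck. A steel rod lever (10 mm thick, ending in a black 26 mm ball) pivots 22 mm above the origin about the module's y axis and swings in the module's xz plane; the ball's centre is 50 mm from the pivot, 66 mm above the origin at either end of its swing.
- start_tip (a point): Centre of the start lever's black 26 mm ball.
- start (a joint): Start lever angle, rad: 0 = off, leaning 0.5 rad to the module's -x (front); 1.0 = on, leaning 0.5 rad to its +x (far side, towards the rollers). Moves with about 0.06 N m of friction and stays where it is left.
- trim: Trim module: aluminium block 70 x 70 x 20 mm, origin under its centre, with a small black round knob, 24 mm in diameter, top 41 mm above the origin. To be left alone.
- trim_knob (a joint): Angle of the small trim knob, rad, 0 at the start; turns freely with light friction.
- roll_jar: White jar 66 mm in diameter, 97 mm long, lying along the mixer's y on its rollers; origin at its middle. Leave it.
- jar_cap: White jar cap, 30 mm round, 12 mm high, on the deck; origin under its centre. Leave it.
- eraser: White eraser 40 x 18 x 12 mm on the deck; origin under its centre. Leave it.

How it is judged:
By the outcome, as a careful person would: the job done as asked, in the order asked, and still so for the second after the job is handed in, with the robot touching nothing.
It also fails if it takes over 72 s, if anything falls off the work surface, if the arm or the gripper's body presses on something with over 40 N, if the wrist force passes 120 N, or if a joint passes its speed limit or range.

### The arm

A 6-joint arm with a two-finger parallel gripper is mounted at the origin on the work surface. World frame = base frame: x ahead of the robot, y to its left, z up, the work surface at z = 0. Lengths are in m, angles in rad, forces in N, time in s.
With the tool pointing down it reaches from about 0.375 to 0.9 m from the base axis. Payload 3.1 kg.
Tool frame: the origin (TCP) lies between the finger pads, 19 mm behind the fingertips; this is the grasp point; z points along the fingers, y is the line along which they close (so a half turn about z gives the same grasp; the last joint's range is limited). The gripper opens to 87 mm and grips with 3 to 60 N. Pads are 19 mm wide; open, the fingers measure 117 mm over their backs; the gripper's body (75 mm by 190 mm) begins 51 mm behind the grasp point.
Start: joints at [-1.444, 0.527, 1.433, -0, 1.181, -0.178], TCP at [0.188, -0.596, 0.241] pointing down, gripper open.
Joint ranges: [-3.08, 3.08], [-0.75, 2.2], [0.22, 2.44], [-1.43, 4.57], [0, 2.65], [-2.85, 2.85]. Speed limits (rad/s): [2.79, 2.79, 3.14, 3.14, 3.14, 3.14].

### API

Orientations are given as a unit quaternion [w, x, y, z].
In Python, from station import observe, snapshot, sign_off, silhouettes gives the robot as it stands.
- The arm moves only by the tool play_rows, never from a script. Its argument "rows" is a list of rows, each a list of 2 entries, a list of its own where there are three numbers: the shift along the tool's x, y, z normalised to -1 to 1, where 1 is 1 m, then the turn about the tool's z normalised to -1 to 1, where 1 is pi rad. In form: [[[tx, ty, tz], twist], ...]. A call has exactly 10 rows; each row is the pose to reach, as a shift and turn from the pose commanded when the call began, along the tool's axes at that moment, turning the shorter way round; what a row does not reach only later rows make up. A row lasts 1/12 s, in which the tool goes at most 41.7 mm and 7.16 degrees, less where a joint would pass 70% of its speed; a pose out of reach is approached as far as the arm can. A call with a number of a shift or a turn outside -1 to 1 is refused whole. A call with a gripper value outside its range is refused whole. "hand" is the opening, from -1 (shut) to 1 (fully open), so that 0 is half open, set as the call begins (left out, the last holds). The fingers move at their own pace and stop on an object; the grip force is fixed at half the most. Time passes only in rows, so rows that repeat a pose let the fingers close, or fill a call up. It gives the time, the measured TCP pose, the force, the opening and the grip force at its end, in the units of the state.
- observe(): the state, without advancing time (a new reading comes with each control period).
- snapshot(name): name is "side" or "top" or "wrist"; returns a dict with "pixels" (420x560x3 uint8, blue, green, red), "vfov" (degrees; the focal length in pixels is half the picture's height over the tangent of half this angle, whatever the lens; pixels are square), "cx", "cy" (the principal point, pixels), "distortion" ([k1, k2, p1, p2, k3] as OpenCV has them; the pictures are not rectified), "rvec" (rotation vector, rad) and "tvec" (3), from world to camera coordinates, as OpenCV has them; the wrist camera has in their place "T_tool_cam" (4x4, takes a point from camera to tool coordinates, whose origin is the TCP and whose axes are the flange's). Camera axes: x right, y down, z forward; pixel columns grow to the right and rows downward; lengths in m; the calibration is good to about 2 mm. A picture is of the moment at which its call begins: read the wrist's pose just before it. There is no depth.
- sign_off(): hands the job in; it is judged then, once.
Trained networks look in a picture, given as the dict that the camera call returned (one of the last four; its "shot" number tells which), for a name from the list of things; names that differ only in an ending like _2 or _b are one class to them, and where a whole thing is asked for, a point or a joint stands for the part that bears it (a point fixed in the world has none). Each returns a list of dicts, best first, with "confidence" (0 to 1); they miss things now and then, are a little off and sometimes report something else, mostly with a low value. They report only what shows in the picture. A call takes as long as a camera call.
- silhouettes(picture, name): "pixels" (420x560 bool, what is visible of it) and "extent" ([centre column, centre row, width, height] in pixels, round what is visible of it).
The state is a dict: "t": time; "joints": joint angles; "qvel": joint speeds; "effort": joint torques, N m; "eef_pos": TCP position; "tcp_rot": TCP orientation; "ft_force": force on the tool from outside, world axes, zero at the start; "ft_torque": the same for the moment, N m; "finger_gap": finger opening in m; "finger_force": force on a finger pad.
Only numpy, scipy, OpenCV 4.12 (cv2) and the standard library are available. Lean on these libraries where they do the work, as an engineer would, in place of code of your own. Each camera call takes 0.05 s, during which the arm holds its last target. There are 200 camera calls.

## Working session

There is one attempt and no reset: what is moved stays moved. The work goes in short steps, Python scripts to look and compute and a tool call to move; the robot and the scene stay as the last step left them, time stands still between calls to the robot, and variables do not carry over. Pictures are saved under pics/ and viewed, at most 10 in all, crops included, and the job is handed in when it is done.

Besides the shell and the picture viewer there is one more tool, called after "Request:" as name(argument=value, ...), one argument or row to a line, values as JSON. play_rows: Moves the arm, as the interface text tells. Scaled input: -1 to 1 covers 1 m each way for a shift and pi rad each way for a turn. Its arguments: {"type":"object","properties":{"rows":{"type":"array"},"hand":{"type":"number"}},"required":["rows"]}

```bash
mkdir -p pics; ls; cat > h.py <<'E'
import numpy as np, cv2
from station import observe, snapshot, sign_off, silhouettes
from scipy.spatial.transform import Rotation as R
def cam(s,o=None):
    p=s["pixels"]; f=p.shape[0]/2/np.tan(np.radians(s["vfov"])/2)
    K=np.array([[f,0,s["cx"]],[0,f,s["cy"]],[0,0,1]]);D=np.array(s["distortion"],float)
    if "T_tool_cam" in s:
        T=np.eye(4);q=o["tcp_rot"];T[:3,:3]=R.from_quat([q[1],q[2],q[3],q[0]]).as_matrix();T[:3,3]=o["eef_pos"]
        W=T@np.array(s["T_tool_cam"])
        Rw=W[:3,:3].T; t=-Rw@W[:3,3]
    else:
        Rw=cv2.Rodrigues(np.array(s["rvec"],float))[0]; t=np.array(s["tvec"],float)
    return K,D,Rw,t
def ray(c,uv,z):
    K,D,Rw,t=c
    n=cv2.undistortPoints(np.array([[uv]],float),K,D)[0,0]
    o=-Rw.T@t; d=Rw.T@np.array([n[0],n[1],1]); return o+d*(z-o[2])/d[2]
def proj(c,P):
    K,D,Rw,t=c
    return cv2.projectPoints(np.array(P,float).reshape(-1,1,3),cv2.Rodrigues(Rw)[0],t,K,D)[0][:,0]
E
python3 - <<'E'
from h import *
o=observe();print(o)
Z={"sel":.1,"sel_axis":.126,"start_base":.085,"start_tip":.126,"trim":.08,"trim_knob":.1,"jar_cap":.072,"eraser":.072,"roll_jar":.12,"mixer":.06}
for n in ["top","side"]:
    s=snapshot(n);cv2.imwrite(f"pics/{n}1.png",s["pixels"]);c=cam(s,o)
    for k in Z:
        for r in silhouettes(s,k)[:2]:
            e=r["extent"];print(n,k,round(r["confidence"],2),np.round(e),np.round(ray(c,e[:2],Z[k]),3))
E
```

```text
pics
{'t': 0.0, 'joints': array([-1.44449798e+00,  5.28472728e-01,  1.43390113e+00,  6.67659883e-06,
        1.18141533e+00, -1.78430784e-01]), 'qvel': array([-1.47074134e-05,  1.60400265e-03, -1.07189464e-04, -6.43122747e-04,
       -3.70439487e-04, -1.88021084e-04]), 'effort': array([-5.67322513e-04, -4.40046394e+01, -1.76589417e+01,  6.33421121e-02,
        5.82394504e-02, -1.68278493e-04]), 'eef_pos': array([ 0.18750343, -0.59547867,  0.24026795]), 'tcp_rot': array([-1.09781585e-03,  9.88414554e-01,  1.51774379e-01,  3.17104543e-05]), 'ft_force': array([-0.19409197, -0.48927241,  0.50700399]), 'ft_torque': array([-0.04197601,  0.03038719, -0.00830276]), 'finger_force': 0.0, 'finger_gap': 0.08687244391422544}
top sel 0.68 [278. 257.  56.  58.] [0.497 0.034 0.1  ]
top sel 0.61 [277. 206. 279. 210.] [0.576 0.037 0.1  ]
top sel_axis 0.62 [278. 258.  50.  58.] [0.494 0.035 0.126]
top start_base 0.81 [182. 254.  41.  47.] [0.501 0.186 0.085]
top start_tip 0.68 [171. 266.  21.  21.] [0.481 0.192 0.126]
top trim 0.68 [373. 265.  47.  46.] [ 0.487 -0.115  0.08 ]
top trim_knob 0.5 [376. 26
[... 378 characters left out ...]
[0.494 0.054 0.1  ]
side sel_axis 0.82 [341. 222.  66.  66.] [0.497 0.074 0.126]
side start_base 0.67 [345. 310.  65.  54.] [0.497 0.187 0.085]
side start_tip 0.72 [360. 299.  34.  26.] [0.483 0.198 0.126]
side start_tip 0.37 [340. 222.  58.  63.] [0.498 0.075 0.126]
side trim 0.58 [336. 166.  38.  36.] [ 0.49  -0.102  0.08 ]
side trim_knob 0.67 [338. 157.  15.  17.] [ 0.488 -0.102  0.1  ]
side trim_knob 0.45 [336. 166.  39.  34.] [ 0.492 -0.078  0.1  ]
side jar_cap 0.57 [367. 272.  22.  23.] [0.459 0.119 0.072]
side eraser 0.59 [360. 198.  23.  13.] [ 0.454 -0.031  0.072]
side roll_jar 0.9 [226. 167.  48.  68.] [ 0.67  -0.049  0.12 ]
side mixer 0.76 [262. 263. 281. 274.] [0.607 0.096 0.06 ]
```

```bash
python3 - <<'E'
import cv2,numpy as np
a=cv2.imread('pics/top1.png');b=cv2.imread('pics/side1.png')
cv2.imwrite('pics/both.png',cv2.resize(np.vstack([a,b]),(400,600)) if 0 else np.hstack([cv2.resize(a,(400,300)),cv2.resize(b,(400,300))]))
E
```

```text
(no output)
```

View pics/top1.png

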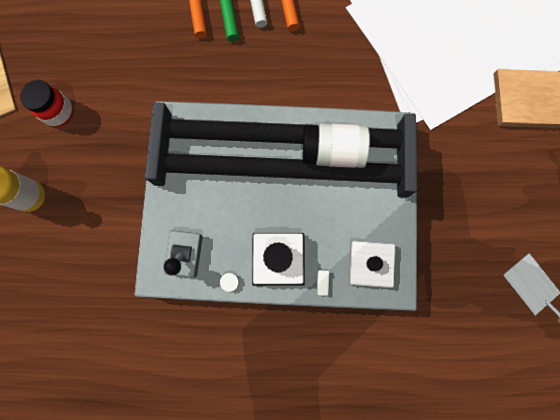

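The picture shows the selector in the middle (278,258), the lever on the left with its ball at (171,266), the trim knob on the right (375,264), the cap at (229,283) and the eraser at (323,283). The networks agree, except that one low-confidence "eraser" hit is really the trim knob. I'll move above the selector.

```bash
cat >> h.py <<'E'
def shift(goal,o=None):
    o=o or observe();q=o["tcp_rot"]
    return R.from_quat([q[1],q[2],q[3],q[0]]).inv().apply(np.array(goal)-o["eef_pos"])
E
python3 -c "
from h import *
print(shift([.47,.035,.25]).round(3))"
```

```text
[ 0.459 -0.517 -0.009]
```

Request:
play_rows(
  rows=[
    [[0.023,-0.026,0],0],
    [[0.046,-0.052,0],0],
    [[0.073,-0.082,0],0],
    [[0.1,-0.113,0],0],
    [[0.127,-0.143,0],0],
    [[0.154,-0.173,0],0],
    [[0.181,-0.204,0],0],
    [[0.208,-0.234,0],0],
    [[0.235,-0.265,0],0],
    [[0.262,-0.295,0],0],
  ],
)

```text
t: 1.93
eef_pos: [0.3494, -0.2343, 0.2415]
tcp_rot: [0.0, 0.988, 0.151, 0.0]
ft_force: [0.7, 0.3, 0.2]
finger_gap: 0.0867
finger_force: 0.0
```

Request:
play_rows(
  rows=[
    [[0.027,-0.03,0],0],
    [[0.054,-0.06,0],0],
    [[0.081,-0.091,0],0],
    [[0.108,-0.122,0],0],
    [[0.135,-0.152,0],0],
    [[0.16,-0.18,0],0],
    [[0.18,-0.204,0],0],
    [[0.192,-0.216,-0.009],0],
    [[0.197,-0.222,-0.009],0],
    [[0.197,-0.222,-0.009],0],
  ],
)

```text
t: 2.77
eef_pos: [0.4711, 0.0359, 0.2506]
tcp_rot: [0.0, 0.988, 0.153, 0.001]
ft_force: [-0.5, -0.0, 0.0]
finger_gap: 0.087
finger_force: 0.0
```

```bash
python3 - <<'E'
from h import *
o=observe();print(o['eef_pos'],o['joints'].round(2),o['ft_torque'])
s=snapshot("wrist");cv2.imwrite("pics/w1.png",s["pixels"]);c=cam(s,o)
print(np.array(s["T_tool_cam"]).round(3))
Z={"sel":.094,"sel_axis":.126,"start_base":.085,"start_tip":.126,"trim":.08,"jar_cap":.072,"eraser":.072}
for k in Z:
    for r in silhouettes(s,k)[:2]:
        e=r["extent"];print(k,round(r["confidence"],2),np.round(e),np.round(ray(c,e[:2],Z[k]),3))
E
```

```text
[0.47111181 0.0358955  0.25060836] [-0.16  0.31  1.79  0.    1.04  1.1 ] [-0.02561129  0.05946854  0.05031161]
[[-0.001 -0.96  -0.278  0.075]
 [ 1.    -0.001 -0.001  0.   ]
 [ 0.    -0.278  0.96  -0.142]
 [ 0.     0.     0.     1.   ]]
sel 0.75 [287. 178.  95.  97.] [0.498 0.038 0.094]
sel_axis 0.57 [289. 178.  92. 100.] [0.504 0.039 0.126]
start_base 0.92 [146. 127.  88.  83.] [0.503 0.187 0.085]
start_base 0.59 [122. 149.  46.  36.] [0.475 0.207 0.085]
start_tip 0.85 [123. 149.  43.  39.] [0.484 0.186 0.126]
trim 0.77 [413. 224.  82.  78.] [ 0.49  -0.111  0.08 ]
jar_cap 0.68 [213. 188.  24.  25.] [0.46  0.111 0.072]
eraser 0.96 [340. 226.  28.  36.] [ 0.461 -0.037  0.072]
```

View pics/w1.png

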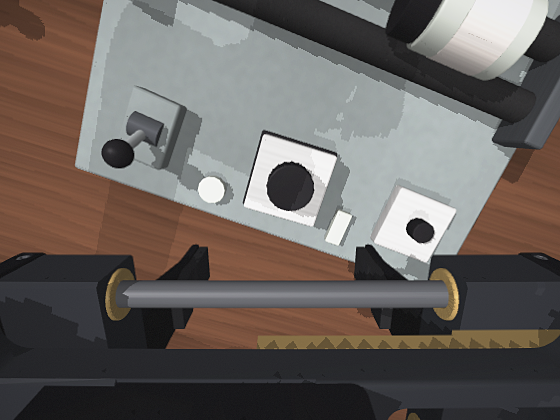

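The wrist view shows the knob at about (290,186) on its white head, the ball at (118,153), the cap at (211,190) and the eraser at (340,226). I'll fit the knob as a cylinder.

```bash
cat >> h.py <<'E'
from scipy.optimize import minimize
def fitknob(s,o,g=(.496,.037)):
    c=cam(s,o);gr=cv2.cvtColor(s["pixels"],cv2.COLOR_BGR2GRAY)
    u,v=proj(c,[g[0],g[1],.11])[0].astype(int)
    n,l,st,ce=cv2.connectedComponentsWithStats((gr<75).astype(np.uint8))
    m=(l==l[v,u]); print("blob",st[l[v,u]],ce[l[v,u]].round(1))
    a=np.linspace(0,2*np.pi,48)
    def hull(p):
        P=np.vstack([np.c_[p[0]+.022*np.cos(a),p[1]+.022*np.sin(a),0*a+z] for z in(.096,.126)])
        h=cv2.convexHull(proj(c,P).astype(np.float32));im=np.zeros(m.shape,np.uint8)
        cv2.fillConvexPoly(im,(h*16).round().astype(np.int32),1,shift=4);return im>0
    f=lambda p:1-(hull(p)&m).sum()/(hull(p)|m).sum()
    r=minimize(f,g,method="Nelder-Mead",options=dict(initial_simplex=np.array(g)+np.array([[0,0],[.006,0],[0,.006]]),xatol=1e-4))
    return r.x,r.fun
E
python3 - <<'E'
from h import *
o=observe()
for n in ["wrist","top","side"]:
    s=snapshot(n);print(n,fitknob(s,o))
print(shift([.496,.037,.12]).round(4))
E
```

```text
blob [ 265  160   47   49 1798] [288.2 184.2]
wrist (array([0.49525916, 0.03536011]), np.float64(0.10368893320039885))
blob [    0     0   560   420 85459] [312.  188.5]
top (array([0.49677344, 0.03609766]), np.float64(0.9910249359341907))
blob [325 193  31  34 874] [339.9 209.6]
side (array([0.49406284, 0.03285014]), np.float64(0.12072434607645877))
[0.0255 0.0052 0.1302]
```

```bash
python3 -c "
from h import *
print(shift([.4955,.0353,.121]).round(4))"
```

```text
[0.0245 0.0066 0.1292]
```

Request:
play_rows(
  rows=[
    [[0.0245,0.0066,0.015],0],
    [[0.0245,0.0066,0.035],0],
    [[0.0245,0.0066,0.055],0],
    [[0.0245,0.0066,0.075],0],
    [[0.0245,0.0066,0.095],0],
    [[0.0245,0.0066,0.11],0],
    [[0.0245,0.0066,0.12],0],
    [[0.0245,0.0066,0.127],0],
    [[0.0245,0.0066,0.129],0],
    [[0.0245,0.0066,0.129],0],
  ],
  hand=1,
)

```text
t: 4.15
eef_pos: [0.4955, 0.0358, 0.1209]
tcp_rot: [-0.0, 0.988, 0.152, -0.0]
ft_force: [1.2, -0.2, -1.0]
finger_gap: 0.0871
finger_force: 0.0
```

```bash
python3 - <<'E'
from h import *
o=observe();print(o['eef_pos'],o['ft_force'],o['ft_torque'])
s=snapshot("wrist");cv2.imwrite("pics/w2.png",s["pixels"])
t=[];e=[]
for i in range(4):
    o=observe();t.append(o['ft_torque'][2]);e.append(o['effort'][5]);snapshot("side")
print(t,e)
E
```

```text
[0.4955484  0.03576184 0.12093996] [ 1.2083597  -0.2082195  -0.97136777] [ 0.01424712 -0.01036073 -0.00345385]
[np.float64(0.002229078487846854), np.float64(0.0230893816595141), np.float64(0.002863546786698466), np.float64(0.004238471072856828)] [np.float64(-0.00040663662730366923), np.float64(-0.000332845429511508), np.float64(-0.00015134618934098398), np.float64(-1.2131462767683843e-05)]
```

View pics/w2.png

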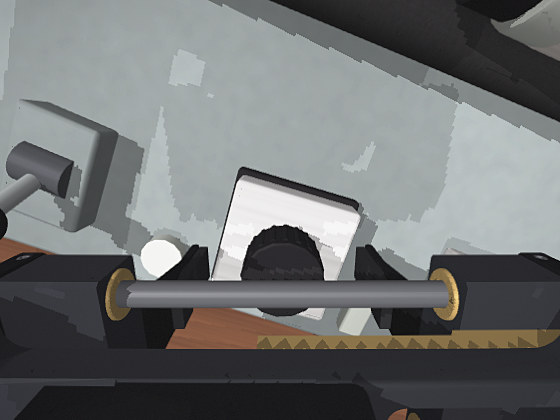

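The knob (centre column about 283) is centred between the open fingers. Joint 6 effort is almost noise-free, so I'll use it as the torque gauge while I close.

Request:
play_rows(
  rows=[
    [[0,0,0],0],
    [[0,0,0],0],
    [[0,0,0],0],
    [[0,0,0],0],
    [[0,0,0],0],
    [[0,0,0],0],
    [[0,0,0],0],
    [[0,0,0],0],
    [[0,0,0],0],
    [[0,0,0],0],
  ],
  hand=-1,
)

```text
t: 5.23
eef_pos: [0.4957, 0.0356, 0.1212]
tcp_rot: [0.0, 0.988, 0.152, -0.0]
ft_force: [0.2, -1.1, 0.8]
finger_gap: 0.0435
finger_force: 30.0
```

```bash
cat > q.py <<'E'
from h import *
o=observe();q=o["tcp_rot"];x=R.from_quat([q[1],q[2],q[3],q[0]]).as_matrix()[:,0]
print("t %.2f yaw %.4f j6 %.4f eff6 %.3f tz %.3f F %s gap %.4f ff %.1f"%(o['t'],np.arctan2(x[1],x[0]),o['joints'][5],o['effort'][5],o['ft_torque'][2],o['ft_force'].round(1),o['finger_gap'],o['finger_force']))
E
python3 q.py
```

```text
t 5.23 yaw 0.3049 j6 1.1129 eff6 -0.002 tz -0.006 F [ 0.2 -1.1  0.8] gap 0.0435 ff 30.0
```

Request:
play_rows(
  rows=[
    [[0,0,0],-0.002],
    [[0,0,0],-0.004],
    [[0,0,0],-0.006],
    [[0,0,0],-0.008],
    [[0,0,0],-0.01],
    [[0,0,0],-0.01],
    [[0,0,0],-0.01],
    [[0,0,0],-0.01],
    [[0,0,0],-0.01],
    [[0,0,0],-0.01],
  ],
)

```text
t: 6.07
eef_pos: [0.4957, 0.0356, 0.1213]
tcp_rot: [0.0, 0.986, 0.167, 0.0]
ft_force: [0.7, -4.5, 0.4]
finger_gap: 0.0434
finger_force: 30.0
```

```bash
python3 q.py
```

```text
t 6.07 yaw 0.3363 j6 1.0814 eff6 -0.080 tz -0.067 F [ 0.7 -4.5  0.4] gap 0.0434 ff 30.0
```

Request:
play_rows(
  rows=[
    [[0,0,0],-0.002],
    [[0,0,0],-0.004],
    [[0,0,0],-0.006],
    [[0,0,0],-0.008],
    [[0,0,0],-0.01],
    [[0,0,0],-0.01],
    [[0,0,0],-0.01],
    [[0,0,0],-0.01],
    [[0,0,0],-0.01],
    [[0,0,0],-0.01],
  ],
)

```text
t: 6.9
eef_pos: [0.4957, 0.0356, 0.1213]
tcp_rot: [0.0, 0.983, 0.183, 0.0]
ft_force: [-0.3, -4.7, -0.8]
finger_gap: 0.0435
finger_force: 30.0
```

```bash
python3 q.py
```

```text
t 6.90 yaw 0.3679 j6 1.0498 eff6 -0.153 tz -0.169 F [-0.3 -4.7 -0.8] gap 0.0435 ff 30.0
```

Request:
play_rows(
  rows=[
    [[0,0,0],-0.002],
    [[0,0,0],-0.004],
    [[0,0,0],-0.007],
    [[0,0,0],-0.01],
    [[0,0,0],-0.013],
    [[0,0,0],-0.016],
    [[0,0,0],-0.016],
    [[0,0,0],-0.016],
    [[0,0,0],-0.016],
    [[0,0,0],-0.016],
  ],
)

```text
t: 7.73
eef_pos: [0.4957, 0.0357, 0.1213]
tcp_rot: [0.0, 0.978, 0.207, 0.0]
ft_force: [0.6, -5.1, -0.1]
finger_gap: 0.0437
finger_force: 30.0
```

```bash
python3 q.py
```

```text
t 7.73 yaw 0.4178 j6 0.9998 eff6 -0.212 tz -0.234 F [ 0.6 -5.1 -0.1] gap 0.0437 ff 30.0
```

Request:
play_rows(
  rows=[
    [[0,0,0],-0.002],
    [[0,0,0],-0.004],
    [[0,0,0],-0.007],
    [[0,0,0],-0.01],
    [[0,0,0],-0.013],
    [[0,0,0],-0.016],
    [[0,0,0],-0.016],
    [[0,0,0],-0.016],
    [[0,0,0],-0.016],
    [[0,0,0],-0.016],
  ],
)

```text
t: 8.57
eef_pos: [0.4957, 0.0357, 0.1213]
tcp_rot: [0.0, 0.973, 0.232, 0.0]
ft_force: [-0.4, -5.8, -0.5]
finger_gap: 0.0433
finger_force: 30.0
```

```bash
python3 q.py
```

```text
t 8.57 yaw 0.4685 j6 0.9494 eff6 -0.062 tz -0.114 F [-0.4 -5.8 -0.5] gap 0.0433 ff 30.0
```

Request:
play_rows(
  rows=[
    [[0,0,0],-0.002],
    [[0,0,0],-0.004],
    [[0,0,0],-0.007],
    [[0,0,0],-0.01],
    [[0,0,0],-0.013],
    [[0,0,0],-0.016],
    [[0,0,0],-0.016],
    [[0,0,0],-0.016],
    [[0,0,0],-0.016],
    [[0,0,0],-0.016],
  ],
)

```text
t: 9.4
eef_pos: [0.4957, 0.0357, 0.1213]
tcp_rot: [0.0, 0.966, 0.257, 0.0]
ft_force: [-0.2, -4.9, 0.0]
finger_gap: 0.0431
finger_force: 30.0
```

```bash
python3 q.py
```

```text
t 9.40 yaw 0.5200 j6 0.8983 eff6 0.228 tz 0.255 F [-0.2 -4.9  0. ] gap 0.0431 ff 30.0
```

Request:
play_rows(
  rows=[
    [[0,0,0],-0.002],
    [[0,0,0],-0.004],
    [[0,0,0],-0.007],
    [[0,0,0],-0.01],
    [[0,0,0],-0.013],
    [[0,0,0],-0.016],
    [[0,0,0],-0.016],
    [[0,0,0],-0.016],
    [[0,0,0],-0.016],
    [[0,0,0],-0.016],
  ],
)

```text
t: 10.23
eef_pos: [0.4957, 0.0357, 0.1212]
tcp_rot: [0.0, 0.96, 0.281, -0.0]
ft_force: [0.6, -4.4, -1.0]
finger_gap: 0.0434
finger_force: 30.0
```

```bash
python3 q.py
```

```text
t 10.23 yaw 0.5701 j6 0.8481 eff6 0.196 tz 0.238 F [ 0.6 -4.4 -1. ] gap 0.0434 ff 30.0
```

Request:
play_rows(
  rows=[
    [[0,0,0],-0.002],
    [[0,0,0],-0.004],
    [[0,0,0],-0.007],
    [[0,0,0],-0.01],
    [[0,0,0],-0.013],
    [[0,0,0],-0.016],
    [[0,0,0],-0.016],
    [[0,0,0],-0.016],
    [[0,0,0],-0.016],
    [[0,0,0],-0.016],
  ],
)

```text
t: 11.07
eef_pos: [0.4957, 0.0357, 0.1213]
tcp_rot: [0.0, 0.952, 0.305, 0.0]
ft_force: [0.4, -4.3, -0.3]
finger_gap: 0.0438
finger_force: 30.0
```

```bash
python3 q.py
```

```text
t 11.07 yaw 0.6198 j6 0.7982 eff6 0.091 tz 0.022 F [ 0.4 -4.3 -0.3] gap 0.0438 ff 30.0
```

Request:
play_rows(
  rows=[
    [[0,0,0],-0.002],
    [[0,0,0],-0.004],
    [[0,0,0],-0.007],
    [[0,0,0],-0.01],
    [[0,0,0],-0.013],
    [[0,0,0],-0.016],
    [[0,0,0],-0.016],
    [[0,0,0],-0.016],
    [[0,0,0],-0.016],
    [[0,0,0],-0.016],
  ],
)

```text
t: 11.9
eef_pos: [0.4957, 0.0357, 0.1213]
tcp_rot: [0.0, 0.945, 0.328, 0.0]
ft_force: [-0.4, -4.8, -0.4]
finger_gap: 0.0433
finger_force: 30.0
```

```bash
python3 q.py
```

```text
t 11.90 yaw 0.6694 j6 0.7484 eff6 -0.035 tz -0.049 F [-0.4 -4.8 -0.4] gap 0.0433 ff 30.0
```

Request:
play_rows(
  rows=[
    [[0,0,0],-0.002],
    [[0,0,0],-0.004],
    [[0,0,0],-0.006],
    [[0,0,0],-0.008],
    [[0,0,0],-0.01],
    [[0,0,0],-0.01],
    [[0,0,0],-0.01],
    [[0,0,0],-0.01],
    [[0,0,0],-0.01],
    [[0,0,0],-0.01],
  ],
)

```text
t: 12.73
eef_pos: [0.4957, 0.0357, 0.1213]
tcp_rot: [0.0, 0.939, 0.343, 0.0]
ft_force: [0.7, -4.6, -0.3]
finger_gap: 0.0431
finger_force: 30.0
```

```bash
python3 q.py
```

```text
t 12.73 yaw 0.7003 j6 0.7172 eff6 -0.117 tz -0.125 F [ 0.7 -4.6 -0.3] gap 0.0431 ff 30.0
```

The slope past the rest is the same as at the last click, so this is a click and not the stop. The spacing is about 0.350 rad. I'll cross to just past the next rest.

Request:
play_rows(
  rows=[
    [[0,0,0],-0.01],
    [[0,0,0],-0.022],
    [[0,0,0],-0.035],
    [[0,0,0],-0.05],
    [[0,0,0],-0.065],
    [[0,0,0],-0.08],
    [[0,0,0],-0.092],
    [[0,0,0],-0.1],
    [[0,0,0],-0.102],
    [[0,0,0],-0.102],
  ],
)

```text
t: 13.57
eef_pos: [0.4957, 0.0358, 0.1213]
tcp_rot: [0.0, 0.872, 0.489, -0.0]
ft_force: [0.2, -4.6, -0.8]
finger_gap: 0.0434
finger_force: 30.0
```

```bash
python3 q.py
```

```text
t 13.57 yaw 1.0214 j6 0.3963 eff6 -0.090 tz -0.035 F [ 0.2 -4.6 -0.8] gap 0.0434 ff 30.0
```

Request:
play_rows(
  rows=[
    [[0,0,0],-0.002],
    [[0,0,0],-0.004],
    [[0,0,0],-0.006],
    [[0,0,0],-0.008],
    [[0,0,0],-0.01],
    [[0,0,0],-0.01],
    [[0,0,0],-0.01],
    [[0,0,0],-0.01],
    [[0,0,0],-0.01],
    [[0,0,0],-0.01],
  ],
)

```text
t: 14.4
eef_pos: [0.4956, 0.0358, 0.1213]
tcp_rot: [-0.0, 0.865, 0.502, 0.0]
ft_force: [0.5, -5.0, -0.9]
finger_gap: 0.0438
finger_force: 30.0
```

```bash
python3 q.py
```

```text
t 14.40 yaw 1.0521 j6 0.3654 eff6 -0.123 tz -0.108 F [ 0.5 -5.  -0.9] gap 0.0438 ff 30.0
```

Request:
play_rows(
  rows=[
    [[0,0,0],-0.01],
    [[0,0,0],-0.022],
    [[0,0,0],-0.035],
    [[0,0,0],-0.05],
    [[0,0,0],-0.065],
    [[0,0,0],-0.08],
    [[0,0,0],-0.092],
    [[0,0,0],-0.099],
    [[0,0,0],-0.1],
    [[0,0,0],-0.1],
  ],
)

```text
t: 15.23
eef_pos: [0.4956, 0.0358, 0.1212]
tcp_rot: [-0.0, 0.776, 0.631, -0.0]
ft_force: [0.3, -4.9, -1.0]
finger_gap: 0.043
finger_force: 30.0
```

```bash
python3 q.py
```

```text
t 15.23 yaw 1.3663 j6 0.0513 eff6 -0.123 tz -0.073 F [ 0.3 -4.9 -1. ] gap 0.0430 ff 30.0
```

Request:
play_rows(
  rows=[
    [[0,0,0],-0.002],
    [[0,0,0],-0.004],
    [[0,0,0],-0.006],
    [[0,0,0],-0.008],
    [[0,0,0],-0.01],
    [[0,0,0],-0.01],
    [[0,0,0],-0.01],
    [[0,0,0],-0.01],
    [[0,0,0],-0.01],
    [[0,0,0],-0.01],
  ],
)

```text
t: 16.07
eef_pos: [0.4956, 0.0358, 0.1213]
tcp_rot: [-0.0, 0.766, 0.643, 0.0]
ft_force: [0.0, -5.5, -0.5]
finger_gap: 0.043
finger_force: 30.0
```

```bash
python3 q.py
```

```text
t 16.07 yaw 1.3965 j6 0.0207 eff6 -0.294 tz -0.310 F [ 0.  -5.5 -0.5] gap 0.0430 ff 30.0
```

The slope is now about 8 N m/rad, the bare mount, so this looks like the stop. A small step further will confirm it.

Request:
play_rows(
  rows=[
    [[0,0,0],-0.002],
    [[0,0,0],-0.003],
    [[0,0,0],-0.004],
    [[0,0,0],-0.005],
    [[0,0,0],-0.006],
    [[0,0,0],-0.007],
    [[0,0,0],-0.008],
    [[0,0,0],-0.008],
    [[0,0,0],-0.008],
    [[0,0,0],-0.008],
  ],
)

```text
t: 16.9
eef_pos: [0.4956, 0.0358, 0.1213]
tcp_rot: [-0.0, 0.758, 0.652, 0.0]
ft_force: [0.1, -5.9, 0.2]
finger_gap: 0.0435
finger_force: 30.0
```

```bash
python3 q.py
```

```text
t 16.90 yaw 1.4207 j6 -0.0040 eff6 -0.452 tz -0.446 F [ 0.1 -5.9  0.2] gap 0.0435 ff 30.0
```

This is the stop: the torque is 0.45 N m, above any crest. Now clockwise, one click at a time, checking at each rest.

Request:
play_rows(
  rows=[
    [[0,0,0],0.012],
    [[0,0,0],0.028],
    [[0,0,0],0.046],
    [[0,0,0],0.064],
    [[0,0,0],0.082],
    [[0,0,0],0.1],
    [[0,0,0],0.116],
    [[0,0,0],0.127],
    [[0,0,0],0.132],
    [[0,0,0],0.132],
  ],
)

```text
t: 17.73
eef_pos: [0.4957, 0.0357, 0.1213]
tcp_rot: [0.0, 0.876, 0.483, 0.0]
ft_force: [-0.6, -5.2, -0.1]
finger_gap: 0.0433
finger_force: 30.0
```

```bash
python3 q.py
```

```text
t 17.73 yaw 1.0081 j6 0.4095 eff6 0.082 tz -0.008 F [-0.6 -5.2 -0.1] gap 0.0433 ff 30.0
```

Request:
play_rows(
  rows=[
    [[0,0,0],0.003],
    [[0,0,0],0.006],
    [[0,0,0],0.01],
    [[0,0,0],0.013],
    [[0,0,0],0.016],
    [[0,0,0],0.016],
    [[0,0,0],0.016],
    [[0,0,0],0.016],
    [[0,0,0],0.016],
    [[0,0,0],0.016],
  ],
)

```text
t: 18.57
eef_pos: [0.4956, 0.0357, 0.1213]
tcp_rot: [0.0, 0.887, 0.461, -0.0]
ft_force: [-0.0, -4.3, -0.5]
finger_gap: 0.0435
finger_force: 30.0
```

```bash
python3 q.py
```

```text
t 18.57 yaw 0.9590 j6 0.4589 eff6 0.104 tz 0.137 F [-0.  -4.3 -0.5] gap 0.0435 ff 30.0
```

Click 1: the torque is +0.104 at 0.047 rad past the rest, as expected. On to click 2.

Request:
play_rows(
  rows=[
    [[0,0,0],0.012],
    [[0,0,0],0.026],
    [[0,0,0],0.042],
    [[0,0,0],0.058],
    [[0,0,0],0.074],
    [[0,0,0],0.088],
    [[0,0,0],0.096],
    [[0,0,0],0.098],
    [[0,0,0],0.098],
    [[0,0,0],0.098],
  ],
)

```text
t: 19.4
eef_pos: [0.4957, 0.0357, 0.1213]
tcp_rot: [0.0, 0.948, 0.32, 0.0]
ft_force: [-0.1, -4.1, -0.0]
finger_gap: 0.0434
finger_force: 30.0
```

```bash
python3 q.py
```

```text
t 19.40 yaw 0.6506 j6 0.7671 eff6 0.003 tz 0.071 F [-0.1 -4.1 -0. ] gap 0.0434 ff 30.0
```

Request:
play_rows(
  rows=[
    [[0,0,0],0.003],
    [[0,0,0],0.006],
    [[0,0,0],0.01],
    [[0,0,0],0.012],
    [[0,0,0],0.012],
    [[0,0,0],0.012],
    [[0,0,0],0.012],
    [[0,0,0],0.012],
    [[0,0,0],0.012],
    [[0,0,0],0.012],
  ],
)

```text
t: 20.23
eef_pos: [0.4957, 0.0357, 0.1213]
tcp_rot: [0.0, 0.953, 0.302, 0.0]
ft_force: [0.5, -5.4, -0.4]
finger_gap: 0.0432
finger_force: 30.0
```

```bash
python3 q.py
```

```text
t 20.23 yaw 0.6134 j6 0.8045 eff6 0.101 tz 0.083 F [ 0.5 -5.4 -0.4] gap 0.0432 ff 30.0
```

Click 2 rests at 0.652. On to click 3.

Request:
play_rows(
  rows=[
    [[0,0,0],0.012],
    [[0,0,0],0.026],
    [[0,0,0],0.042],
    [[0,0,0],0.058],
    [[0,0,0],0.074],
    [[0,0,0],0.088],
    [[0,0,0],0.097],
    [[0,0,0],0.1],
    [[0,0,0],0.1],
    [[0,0,0],0.1],
  ],
)

```text
t: 21.07
eef_pos: [0.4957, 0.0356, 0.1213]
tcp_rot: [0.0, 0.989, 0.149, 0.0]
ft_force: [0.3, -5.8, 0.2]
finger_gap: 0.0436
finger_force: 30.0
```

```bash
python3 q.py
```

```text
t 21.07 yaw 0.2988 j6 1.1190 eff6 0.013 tz 0.025 F [ 0.3 -5.8  0.2] gap 0.0436 ff 30.0
```

Request:
play_rows(
  rows=[
    [[0,0,0],0.003],
    [[0,0,0],0.006],
    [[0,0,0],0.01],
    [[0,0,0],0.012],
    [[0,0,0],0.012],
    [[0,0,0],0.012],
    [[0,0,0],0.012],
    [[0,0,0],0.012],
    [[0,0,0],0.012],
    [[0,0,0],0.012],
  ],
)

```text
t: 21.9
eef_pos: [0.4957, 0.0356, 0.1213]
tcp_rot: [0.0, 0.991, 0.13, 0.0]
ft_force: [0.0, -5.4, -1.2]
finger_gap: 0.0433
finger_force: 30.0
```

```bash
python3 q.py
```

```text
t 21.90 yaw 0.2617 j6 1.1563 eff6 0.108 tz 0.122 F [ 0.  -5.4 -1.2] gap 0.0433 ff 30.0
```

Click 3 rests at 0.303, where the knob started. Now click 4.

Request:
play_rows(
  rows=[
    [[0,0,0],0.012],
    [[0,0,0],0.026],
    [[0,0,0],0.042],
    [[0,0,0],0.058],
    [[0,0,0],0.074],
    [[0,0,0],0.088],
    [[0,0,0],0.096],
    [[0,0,0],0.098],
    [[0,0,0],0.098],
    [[0,0,0],0.098],
  ],
)

```text
t: 22.73
eef_pos: [0.4957, 0.0356, 0.1213]
tcp_rot: [0.0, 1.0, -0.023, 0.0]
ft_force: [-1.2, -5.9, -0.3]
finger_gap: 0.0436
finger_force: 30.0
```

```bash
python3 q.py
```

```text
t 22.73 yaw -0.0467 j6 1.4646 eff6 0.002 tz -0.028 F [-1.2 -5.9 -0.3] gap 0.0436 ff 30.0
```

Request:
play_rows(
  rows=[
    [[0,0,0],0.003],
    [[0,0,0],0.006],
    [[0,0,0],0.008],
    [[0,0,0],0.008],
    [[0,0,0],0.008],
    [[0,0,0],0.008],
    [[0,0,0],0.008],
    [[0,0,0],0.008],
    [[0,0,0],0.008],
    [[0,0,0],0.008],
  ],
)

```text
t: 23.57
eef_pos: [0.4957, 0.0356, 0.1213]
tcp_rot: [0.0, 0.999, -0.036, 0.0]
ft_force: [1.6, -5.6, -1.2]
finger_gap: 0.0435
finger_force: 30.0
```

```bash
python3 q.py
```

```text
t 23.57 yaw -0.0714 j6 1.4895 eff6 0.067 tz 0.034 F [ 1.6 -5.6 -1.2] gap 0.0435 ff 30.0
```

Request:
play_rows(
  rows=[
    [[0,0,0],-0.003],
    [[0,0,0],-0.006],
    [[0,0,0],-0.008],
    [[0,0,0],-0.008],
    [[0,0,0],-0.008],
    [[0,0,0],-0.008],
    [[0,0,0],-0.008],
    [[0,0,0],-0.008],
    [[0,0,0],-0.008],
    [[0,0,0],-0.008],
  ],
)

```text
t: 24.4
eef_pos: [0.4957, 0.0356, 0.1213]
tcp_rot: [0.0, 1.0, -0.023, 0.0]
ft_force: [1.0, -5.2, -0.2]
finger_gap: 0.0435
finger_force: 30.0
```

```bash
python3 q.py
```

```text
t 24.40 yaw -0.0467 j6 1.4646 eff6 0.005 tz 0.006 F [ 1.  -5.2 -0.2] gap 0.0435 ff 30.0
```

The knob rests in click 4 with zero torque. I'll release it and rise.

Request:
play_rows(
  rows=[
    [[0,0,0],0],
    [[0,0,0],0],
    [[0,0,0],0],
    [[0,0,0],0],
    [[0,0,0],0],
    [[0,0,0],0],
    [[0,0,0],0],
    [[0,0,-0.01],0],
    [[0,0,-0.03],0],
    [[0,0,-0.06],0],
  ],
  hand=1,
)

```text
t: 25.23
eef_pos: [0.4939, 0.036, 0.1805]
tcp_rot: [-0.0, 1.0, -0.024, -0.003]
ft_force: [0.8, 0.5, 0.4]
finger_gap: 0.0864
finger_force: 0.0
```

Request:
play_rows(
  rows=[
    [[0,0,-0.03],0],
    [[0,0,-0.06],0],
    [[-0.025,-0.03,-0.08],0],
    [[-0.05,-0.06,-0.08],0],
    [[-0.075,-0.09,-0.08],0],
    [[-0.09,-0.12,-0.08],0],
    [[-0.09,-0.14,-0.08],0],
    [[-0.09,-0.15,-0.08],0],
    [[-0.09,-0.15,-0.08],0],
    [[-0.09,-0.15,-0.08],0],
  ],
  hand=-1,
)

```text
t: 26.07
eef_pos: [0.4133, 0.1897, 0.2616]
tcp_rot: [0.0, 1.0, -0.023, 0.0]
ft_force: [-0.2, -0.4, 0.3]
finger_gap: 0.0286
finger_force: 0.0
```

```bash
python3 q.py; python3 - <<'E'
from h import *
o=observe();print(o['eef_pos'])
for n in ["wrist","top","side"]:
    s=snapshot(n);c=cam(s,o)
    if n=="wrist":cv2.imwrite("pics/w3.png",s["pixels"])
    for k,z in {"start_base":.085,"start_tip":.126,"sel":.094,"trim":.08}.items():
        for r in silhouettes(s,k)[:1]:
            m=r["pixels"];e=r["extent"];ys,xs=np.nonzero(m)
            print(n,k,round(r["confidence"],2),np.round(e),ray(c,e[:2],z).round(4),ray(c,[xs.mean(),ys.mean()],z).round(4),
              "rect ang",round(cv2.minAreaRect(np.c_[xs,ys].astype(np.float32))[2],1))
print(shift([.435,.188,.13]).round(4))
E
```

```text
t 26.07 yaw -0.0459 j6 1.8013 eff6 0.015 tz 0.025 F [-0.2 -0.4  0.3] gap 0.0286 ff 0.0
[0.41328608 0.18972625 0.26158646]
wrist start_base 0.61 [280. 113.  54.  79.] [0.5031 0.1865 0.085 ] [0.5021 0.1881 0.085 ] rect ang 3.8
wrist start_tip 0.59 [277. 134.  28.  36.] [0.4834 0.1902 0.126 ] [0.4807 0.1902 0.126 ] rect ang 32.7
wrist sel 0.89 [423. 117.  98.  87.] [0.4928 0.0446 0.094 ] [0.4959 0.0426 0.094 ] rect ang 87.0
wrist trim 0.84 [537. 114.  44.  72.] [ 0.4909 -0.0806  0.08  ] [ 0.4872 -0.0855  0.08  ] rect ang 90.0
top start_base 0.82 [183. 254.  37.  44.] [0.5012 0.1855 0.085 ] [0.5024 0.1857 0.085 ] rect ang 8.1
top start_tip 0.58 [174. 266.  16.  18.] [0.4815 0.1884 0.126 ] [0.4821 0.19   0.126 ] rect ang 90.0
side start_base 0.91 [345. 311.  67.  56.] [0.4964 0.1884 0.085 ] [0.4997 0.1925 0.085 ] rect ang 4.8
side start_tip 0.93 [359. 299.  33.  22.] [0.484 0.198 0.126] [0.483 0.194 0.126] rect ang 45.0
side sel 0.58 [338. 225.  59.  64.] [0.4965 0.0505 0.094 ] [0.4967 0.0515 0.094 ] rect ang 90.0
side trim 0.93 [334. 167.  33.  32.] [ 0.4926 -0.0994  0.08  ] [ 0.4883 -0.103   0.08  ] rect ang 90.0
[0.0223 0.0008 0.1312]
```

View pics/w3.png

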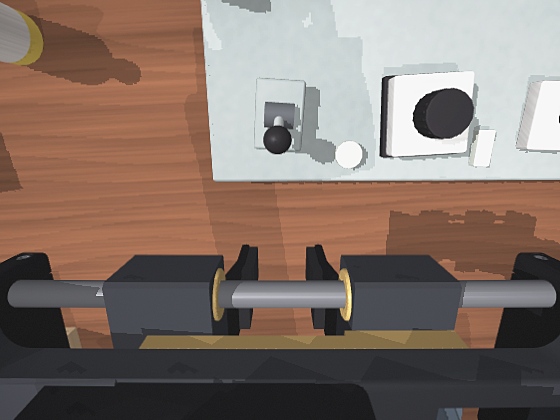

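The ball is at (277,139), dead ahead of the closing fingers. I'll descend in front of it.

Request:
play_rows(
  rows=[
    [[0.022,0,0.02],0],
    [[0.022,0,0.045],0],
    [[0.022,0,0.07],0],
    [[0.022,0,0.09],0],
    [[0.022,0,0.11],0],
    [[0.022,0,0.122],0],
    [[0.022,0,0.13],0],
    [[0.022,0,0.131],0],
    [[0.022,0,0.131],0],
    [[0.022,0,0.131],0],
  ],
  hand=-1,
)

```text
t: 27.65
eef_pos: [0.4354, 0.189, 0.1309]
tcp_rot: [-0.0, 1.0, -0.023, 0.001]
ft_force: [-0.3, 0.5, 0.2]
finger_gap: 0.0003
finger_force: 0.0
```

Request:
play_rows(
  rows=[
    [[0.006,0,0],0],
    [[0.012,0,0],0],
    [[0.018,0,0],0],
    [[0.024,0,0],0],
    [[0.03,0,0],0],
    [[0.036,0,0],0],
    [[0.042,0,0],0],
    [[0.048,0,0],0],
    [[0.052,0,0],0],
    [[0.052,0,0],0],
  ],
)

```text
t: 28.48
eef_pos: [0.4886, 0.1863, 0.1303]
tcp_rot: [-0.0, 1.0, -0.024, 0.001]
ft_force: [0.0, -0.6, -0.3]
finger_gap: 0.0005
finger_force: 0.0
```

```bash
python3 q.py; python3 - <<'E'
from h import *
o=observe();print(o['eef_pos'])
s=snapshot("wrist");cv2.imwrite("pics/w4.png",s["pixels"][0:330])
E
```

```text
t 28.48 yaw -0.0474 j6 1.7689 eff6 -0.010 tz -0.012 F [ 0.  -0.6 -0.3] gap 0.0005 ff 0.0
[0.48861754 0.18627945 0.13029759]
```

View pics/w4.png

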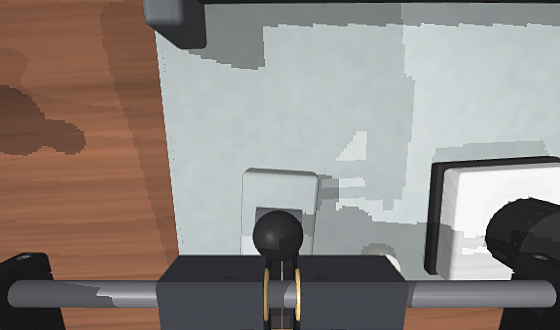

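The ball at (278,232) is centred ahead of the fingers and moving. I'll push on in small steps until it meets the stop.

Request:
play_rows(
  rows=[
    [[0.002,0,0],0],
    [[0.004,0,0],0],
    [[0.006,0,0],0],
    [[0.008,0,0],0],
    [[0.01,0,0],0],
    [[0.012,0,0],0],
    [[0.012,0,0],0],
    [[0.012,0,0],0],
    [[0.012,0,0],0],
    [[0.012,0,0],0],
  ],
)

```text
t: 29.37
eef_pos: [0.499, 0.1859, 0.1304]
tcp_rot: [-0.0, 1.0, -0.024, 0.0]
ft_force: [-0.2, 0.6, 0.3]
finger_gap: 0.0005
finger_force: 0.2
```

Request:
play_rows(
  rows=[
    [[0.001,0,0],0],
    [[0.002,0,0],0],
    [[0.003,0,0],0],
    [[0.003,0,0],0],
    [[0.003,0,0],0],
    [[0.003,0,0],0],
    [[0.003,0,0],0],
    [[0.003,0,0],0],
    [[0.003,0,0],0],
    [[0.003,0,0],0],
  ],
)

```text
t: 30.2
eef_pos: [0.5016, 0.1857, 0.1302]
tcp_rot: [0.0, 1.0, -0.024, -0.0]
ft_force: [-2.2, -0.0, -0.2]
finger_gap: 0.0004
finger_force: 0.6
```

```bash
python3 q.py
```

```text
t 30.20 yaw -0.0470 j6 1.7633 eff6 0.010 tz -0.004 F [-2.2 -0.  -0.2] gap 0.0004 ff 0.6
```

Request:
play_rows(
  rows=[
    [[0.001,0,0],0],
    [[0.002,0,0],0],
    [[0.003,0,0],0],
    [[0.003,0,0],0],
    [[0.003,0,0],0],
    [[0.003,0,0],0],
    [[0.003,0,0],0],
    [[0.003,0,0],0],
    [[0.003,0,0],0],
    [[0.003,0,0],0],
  ],
)

```text
t: 31.03
eef_pos: [0.5034, 0.1856, 0.13]
tcp_rot: [0.0, 1.0, -0.023, -0.001]
ft_force: [-4.6, 1.4, 0.8]
finger_gap: 0.0006
finger_force: 2.6
```

Request:
play_rows(
  rows=[
    [[0.001,0,0],0],
    [[0.002,0,0],0],
    [[0.002,0,0],0],
    [[0.002,0,0],0],
    [[0.002,0,0],0],
    [[0.002,0,0],0],
    [[0.002,0,0],0],
    [[0.002,0,0],0],
    [[0.002,0,0],0],
    [[0.002,0,0],0],
  ],
)

```text
t: 31.87
eef_pos: [0.5036, 0.1855, 0.1299]
tcp_rot: [0.0, 1.0, -0.023, -0.003]
ft_force: [-8.5, 1.2, 3.3]
finger_gap: 0.0005
finger_force: 4.0
```

TCP x stuck at 0.5036 while the force rose to 8.5 N, so the lever is at its end stop. That matches the expected contact at about 0.5045. I'll back off, rise and check.

Request:
play_rows(
  rows=[
    [[-0.01,0,0],0],
    [[-0.03,0,0],0],
    [[-0.05,0,0],0],
    [[-0.07,0,-0.02],0],
    [[-0.08,0,-0.05],0],
    [[-0.09,0,-0.08],0],
    [[-0.09,0,-0.11],0],
    [[-0.09,0,-0.13],0],
    [[-0.09,0,-0.13],0],
    [[-0.09,0,-0.13],0],
  ],
)

```text
t: 32.7
eef_pos: [0.4188, 0.1899, 0.2619]
tcp_rot: [-0.001, 1.0, -0.024, 0.004]
ft_force: [0.1, -0.2, -0.2]
finger_gap: 0.0006
finger_force: 0.0
```

```bash
python3 q.py; python3 - <<'E'
from h import *
o=observe();print(o['eef_pos'])
for n in ["wrist","side","top"]:
    s=snapshot(n);c=cam(s,o)
    cv2.imwrite(f"pics/{n}5.png",s["pixels"])
    for k,z in {"start_tip":.126,"jar_cap":.072,"eraser":.072,"roll_jar":.12}.items():
        for r in silhouettes(s,k)[:1]:
            e=r["extent"]; print(n,k,round(r["confidence"],2),np.round(e),ray(c,e[:2],z).round(4))
E
```

```text
t 32.70 yaw -0.0471 j6 1.8003 eff6 0.001 tz 0.022 F [ 0.1 -0.2 -0.2] gap 0.0006 ff 0.0
[0.41884866 0.18986671 0.26189866]
wrist start_tip 0.66 [280.  98.  28.  46.] [0.5205 0.1866 0.126 ]
wrist jar_cap 0.66 [349. 161.  25.  24.] [0.4565 0.1132 0.072 ]
wrist eraser 0.69 [483. 153.  31.  39.] [ 0.459  -0.0347  0.072 ]
side start_tip 0.95 [326. 295.  26.  27.] [0.5225 0.1927 0.126 ]
side jar_cap 0.74 [369. 273.  20.  22.] [0.4572 0.1204 0.072 ]
side eraser 0.75 [361. 200.  28.  15.] [ 0.4529 -0.0273  0.072 ]
side roll_jar 0.9 [227. 168.  47.  65.] [ 0.6687 -0.0483  0.12  ]
top start_tip 0.6 [177. 240.  22.  26.] [0.5196 0.1859 0.126 ]
top jar_cap 0.51 [230. 282.  22.  16.] [0.4579 0.1115 0.072 ]
top eraser 0.66 [324. 283.  11.  25.] [ 0.4581 -0.0381  0.072 ]
top roll_jar 0.58 [335. 143.  63.  46.] [ 0.674  -0.0529  0.12  ]
```

View pics/side5.png

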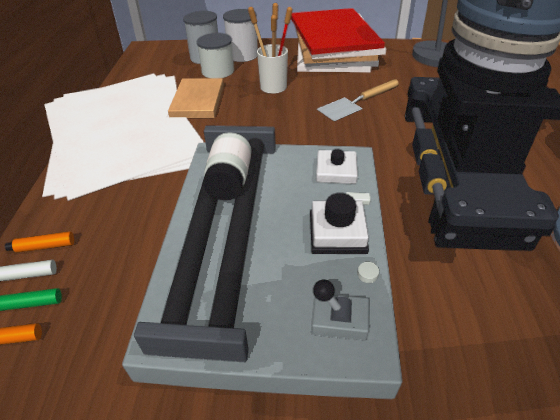

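The side view shows the ball at (323,290) leaning towards the rollers. The cap, eraser, jar and trim knob are unchanged. The network's ball silhouettes include the rod, so I'll check the travel from the ball's dark pixels alone.

```bash
python3 - <<'E'
from h import *
o=observe()
for n in ["side","top"]:
    s=snapshot(n);c=cam(s,o)
    for f in ["1","5"]:
        im=cv2.imread(f"pics/{n}{f}.png",0)
        u,v=np.int32(proj(c,[[.478 if f=="1" else .525,.188,.126]])[0])
        w=im[v-22:v+22,u-22:u+22]
        m=(w<55).astype(np.uint8)
        m=cv2.morphologyEx(m,cv2.MORPH_OPEN,cv2.getStructuringElement(2,(9,9)))
        k,l,st,ce=cv2.connectedComponentsWithStats(m)
        for i in range(1,k):
            p=ce[i]+[u-22,v-22];print(n,f,st[i],p.round(1),ray(c,p,.126).round(4))
E
```

```text
side 1 [ 12  13  21  22 344] [363.2 293.4] [0.4786 0.1899 0.126 ]
side 5 [ 14  11  20  21 312] [324.5 289.8] [0.5239 0.1855 0.126 ]
top 1 [ 13  13  17  17 224] [172. 266.] [0.4808 0.1909 0.126 ]
top 5 [ 16  13  17  17 215] [177.1 235. ] [0.5269 0.1855 0.126 ]
```

The ball travelled about 46 mm, against 48 mm nominal and within the calibration error. The firm stop in the push agrees, so I'm handing in.

```bash
python3 -c "
from station import sign_off
print(sign_off())"
```

```text
the job is handed in; nothing more can be done
None
```

I turned the selector anticlockwise to its stop, then clockwise four clicks, and left it resting in the fourth. I then pushed the start lever over to its far stop. The jar, cap, eraser and trim knob were left alone, and the job is handed in at about 33 s of the 72 s allowed.

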